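# Repack four steel clamps in their cardboard inserts

### The arm

A 6-joint arm with a two-finger parallel gripper is mounted at the origin on the work surface. World frame = base frame: x ahead of the robot, y to its left, z up, the work surface at z = 0. Lengths are in mm, angles in rad, forces in N, time in s.
With the tool pointing down it reaches from about 300 to 775 mm from the base axis. Payload 14.6 kg.
Tool frame: the origin (TCP) lies between the finger pads; the fingertips stand 8 mm ahead of it and the grasp point (between the pads) lies 11 mm behind it; z points along the fingers, y is the direction in which the jaws open and shut (so a half turn about z gives the same grasp; the last joint's range is limited). The gripper opens to 94 mm and grips with 3 to 60 N. Pads are 16 mm wide; open, the fingers measure 119 mm over their backs; the gripper's body (75 mm by 177 mm) begins 78 mm behind the grasp point.
Start: joints at [-1.337, 0.3, 1.521, -0, 1.321, -0.067], TCP at [162.949, -525.297, 213.446] pointing down, gripper open.
Joint ranges: [-3.03, 3.03], [-0.79, 2.21], [0.23, 2.52], [-1.04, 4.18], [0, 3.07], [-2.55, 2.55]. Speed limits (rad/s): [2.22, 2.22, 2.57, 3.14, 3.14, 3.14].

### API

Orientations are given as [roll, pitch, yaw] about the fixed x, y, z axes, in that order (R = Rz(yaw) Ry(pitch) Rx(roll)).
In Python, from cell import manip gives the robot as it stands. The module is installed in compiled form; this text tells all that it offers.
- The arm moves only by the tool send_rows, never from a script. Its argument "series" is a list that holds one entry, the list of rows, each a list of 5 numbers: the opening, from 0 (shut) to 1 (fully open), then the shift along the tool's x, y, z in mm, then the turn about the tool's z in degrees. In form: [[[gripper, dx, dy, dz, roll], ...]]. A call has 1 to 10 rows; each row is the pose to reach, as a shift and turn from the pose commanded when the call began, along the tool's axes at that moment; what a row does not reach only later rows make up. A row lasts 1/10 s, in which the tool goes at most 50 mm and 8.59 degrees, less where a joint would pass 70% of its speed; a pose out of reach is approached as far as the arm can. A call with a gripper value outside its range is refused whole. The fingers move at their own pace and stop on an object; "newtons" is the grip in N (left out, the last holds). Time passes only in rows, so rows that repeat a pose let the fingers close. It gives the time, the measured TCP pose, the force and the opening at its end, in the units of the state.
- manip.read_state(): the state, without advancing time (a new reading comes with each control period).
- manip.camera(name): name is "scene" or "top" or "wrist"; returns a dict with "img" (400x640x3 uint8, red, green, blue), "vfov" (degrees; the focal length in pixels is half the picture's height over the tangent of half this angle, whatever the lens; pixels are square), "cx", "cy" (the principal point, pixels), "pose" (4x4, takes a point from camera to world coordinates); the wrist camera has in their place "T_tool_cam" (4x4, takes a point from camera to tool coordinates, whose origin is the TCP and whose axes are the flange's). Camera axes: x right, y down, z forward; pixel columns grow to the right and rows downward; lengths in mm; the calibration is good to about 2 mm. A picture is of the moment at which its call begins: read the wrist's pose just before it. There is no depth.
- manip.sign_off(): hands the job in, once; it reports no verdict.
Trained networks look in a picture, given as the dict that the camera call returned (one of the last four; its "shot" number tells which), for a name from the list of things; names that differ only in an ending like _2 or _b are one class to them, and where a whole thing is asked for, a point or a joint stands for the part that bears it (a point fixed in the world has none). Each returns a list of dicts, best first, with "conf" (0 to 1); they miss things now and then, are a little off and sometimes report something else, mostly with a low value. They report only what shows in the picture. A call takes as long as a camera call. They do not tell look-alikes from the thing itself.
- manip.find_in(target, picture): "rect" ([left, top, width, height] in pixels, round what is visible of it).
- manip.silhouettes(target, picture): "pixels" (400x640 bool, what is visible of it) and "rect" ([left, top, width, height] in pixels, round what is visible of it).
The state is a dict: "clock": time; "joints": joint angles; "qd": joint speeds; "effort": joint torques, N m; "eef_pos": TCP position; "eef_rot": TCP orientation; "wrist_force": force on the tool from outside, world axes, zero at the start; "moment": the same for the moment, N m; "finger_gap": finger opening in mm.
Only numpy, scipy, OpenCV 4.12 (cv2) and the standard library are available. Lean on these libraries where they do the work, as an engineer would, in place of code of your own. Each camera call takes 0.05 s, during which the arm holds its last target. There are 200 camera calls.

### The job

Four loose steel clamps stand on the packing bench among four die-cut cardboard inserts: put each clamp, right way up as it stands now, into the insert whose cut-out matches it in shape and size (large round, small round, square, long narrow), flat on the white floor inside the cut-out. Do not push the roll of tape or the box knife out of place.

Things in the scene. Friction and masses are not known exactly. Their poses are not given: they have to be found in the camera images.
- big_ring: Large round steel band clamp: open ring, 60 mm outside, wall 4 mm, 38 mm high; pinch bolt sticking out on its +x side to 44 mm from the centre, 18-32 mm above the underside (above a tray's lip), within 17 mm of the x axis. Origin: centre of the underside; z up along the opening. Stands on the bench at any yaw. Grip from above across y: 60 mm wide. 75-240 g.
- small_ring: Small round steel band clamp: open ring, 40 mm outside, wall 4 mm, 38 mm high; pinch bolt sticking out on its +x side to 32 mm from the centre, 18-32 mm above the underside (above a tray's lip), within 17 mm of the x axis. Origin: centre of the underside; z up along the opening. Stands on the bench at any yaw. Grip from above across y: 40 mm wide. 75-240 g.
- square_clamp: Square steel tube clamp: collar 46 x 46 mm outside, sides along x and y, wall 4 mm, 38 mm high; pinch bolt sticking out on its +x side to 35 mm from the centre, 18-32 mm above the underside (above a tray's lip), within 17 mm of the x axis. Origin: centre of the underside; z up along the opening. Stands on the bench at any yaw. Grip from above across y: 46 mm wide. 75-240 g.
- foot_clamp: Pipe clamp on a long foot: steel foot plate 88 (x) by 26 (y) by 5 mm, at its middle a black rubber block 44 x 26 mm with steel cap plate, 38 mm high in all (plus two bolt heads). Origin: centre of the underside; z up; x along the foot. Stands on its foot at any yaw. Grip the block from above across y: 26 mm wide. 100-210 g.
- big_ring_tray: Cardboard insert with white paper floor, fixed to the bench, any yaw. Outline 96 x 96 mm, 12 mm high, with one round hole of 76 mm diameter down to the white floor, which is 4 mm above the bench (lip 8 mm above the floor). Origin: centre of the underside, z up. For the large round clamp (60 mm), 8 mm to spare each side.
- small_ring_tray: Cardboard insert with white paper floor, fixed to the bench, any yaw. Outline 76 x 76 mm, 12 mm high, with one round hole of 56 mm diameter down to the white floor, which is 4 mm above the bench (lip 8 mm above the floor). Origin: centre of the underside, z up. For the small round clamp (40 mm), 8 mm to spare each side.
- square_tray: Cardboard insert with white paper floor, fixed to the bench, any yaw. Outline 82 x 82 mm, 12 mm high, with one square hole of 62 x 62 mm, sides along x and y, down to the white floor, which is 4 mm above the bench (lip 8 mm above the floor). Origin: centre of the underside, z up. For the square clamp (46 mm), turned to match by any quarter turn, 8 mm to spare each side.
- foot_tray: Cardboard insert with white paper floor, fixed to the bench, any yaw. Outline 124 x 62 mm, 12 mm high, with one oblong hole of 104 mm (x) by 42 mm (y) down to the white floor, which is 4 mm above the bench (lip 8 mm above the floor). Origin: centre of the underside, z up; x along the hole. For the clamp on the long foot, either way round, 8 mm to spare each side.
- tape_roll: Bystander: roll of amber packing tape lying flat, a loose ring 84 mm outside, 40 mm high. Origin: centre of the underside. Leave it where it is. Also amid the work, not listed: a jar 50 mm high and some cardboard strips 12 mm high; nothing there is taller.
- box_knife: Bystander: grey plastic box knife lying flat, 112 mm long (x), 22 mm wide, 18 mm high. Origin: centre of the underside. To be left where it is.
There are look-alikes about, which are no part of the job. Leave any pink or turquoise look-alike of the foot_clamp alone.

How it is judged (in metres and radians):
At the end, for the whole second after the job is handed in: Each clamp stands in its own insert: centre within 13 mm of the insert's centre, underside less than 8 mm above the insert's underside (it lies on the 4 mm floor, not on the lip), upright within 0.12 rad, released and at rest (horizontal distance between big_ring and big_ring_tray below 0.013 m and z of big_ring in the frame of big_ring_tray below 0.008 m and angle between each of big_ring, small_ring, square_clamp, foot_clamp's own z axis and vertical below 0.12 rad and linear speed of each of big_ring, small_ring, square_clamp, foot_clamp below 0.02 m/s and contact force between each of big_ring, small_ring, square_clamp, foot_clamp and the fingers below 0.1 N and horizontal distance between small_ring and small_ring_tray below 0.013 m and z of small_ring in the frame of small_ring_tray below 0.008 m and horizontal distance between square_clamp and square_tray below 0.013 m and z of square_clamp in the frame of square_tray below 0.008 m and horizontal distance between foot_clamp and foot_tray below 0.013 m and z of foot_clamp in the frame of foot_tray below 0.008 m); the robot touches nothing.
It fails at once if the roll of tape is pushed more than 30 mm from its place (distance of tape_roll from where it was at the start of the episode above 0.03 m).
It fails at once if the box knife is pushed more than 30 mm from its place (distance of box_knife from where it was at the start of the episode above 0.03 m).
It also fails if it takes over 112 s, if anything falls off the work surface, if the arm or the gripper's body presses on something with over 40 N, if the wrist force passes 120 N, or if a joint passes its speed limit or range.

## Working session

There is one attempt and no reset: what is moved stays moved. The work goes in short steps, Python scripts to look and compute and a tool call to move; the robot and the scene stay as the last step left them, time stands still between calls to the robot, and variables do not carry over. Pictures are saved under pics/ and viewed, about 12 in all and at most 16, crops included, and the job is handed in when it is done.

Besides the shell and the picture viewer there is one more tool, called after "Call:" by a JSON object that holds its "api" and its "payload". send_rows: Moves the arm, as the interface text tells. Its arguments: {"type":"object","properties":{"series":{"type":"array"},"newtons":{"type":"number"}},"required":["series"]}

```bash
mkdir -p pics; ls
cat > h.py <<'E'
import numpy as np, cv2
from cell import manip
from scipy.spatial.transform import Rotation as R
def K(p):
    f=p['img'].shape[0]/2/np.tan(np.radians(p['vfov'])/2); return f,p['cx'],p['cy']
def pose(p,st=None):
    if 'pose' in p: return np.array(p['pose'])
    T=np.eye(4);T[:3,:3]=R.from_euler('xyz',st['eef_rot']).as_matrix();T[:3,3]=st['eef_pos'];return T@np.array(p['T_tool_cam'])
def px2w(p,uv,z,st=None):
    f,cx,cy=K(p);P=pose(p,st);uv=np.atleast_2d(uv).astype(float)
    d=np.c_[(uv[:,0]-cx)/f,(uv[:,1]-cy)/f,np.ones(len(uv))]@P[:3,:3].T
    return P[:3,3]+d*((z-P[2,3])/d[:,2])[:,None]
def w2px(p,X,st=None):
    f,cx,cy=K(p);P=pose(p,st);c=(np.atleast_2d(X)-P[:3,3])@P[:3,:3]
    return np.c_[cx+f*c[:,0]/c[:,2],cy+f*c[:,1]/c[:,2]]
def save(n,img): cv2.imwrite('pics/'+n,img[:,:,::-1])
E
python3 - <<'E'
from h import *
s=manip.read_state();print(s)
N="big_ring small_ring square_clamp foot_clamp big_ring_tray small_ring_tray square_tray foot_tray tape_roll box_knife".split()
for c in('top','scene'):
    p=manip.camera(c);save(c+'0.png',p['img']);print(c,K(p),np.round(p['pose'],3).tolist())
    for n in N:
        for d in manip.silhouettes(n,p)[:4]:
            m=d['pixels'];v,u=np.nonzero(m);r=d['rect']
            mr=cv2.minAreaRect(np.c_[u,v].astype(np.float32))
            z=12 if 'tray' in n else 38
            print(c,n,round(d['conf'],2),r,np.round(px2w(p,mr[0],z)[0,:2]),np.round(mr[1]),round(mr[2]))
E
```

```text
pics
{'clock': 0.0, 'joints': array([-1.33658665e+00,  3.00449832e-01,  1.52155830e+00, -1.55275225e-05,
        1.32069309e+00, -6.65991757e-02]), 'qd': array([-1.57840957e-03,  9.59143364e-04, -6.87419352e-06,  4.24045900e-04,
       -1.50491681e-03, -9.71465710e-04]), 'effort': array([-3.70572365e-03, -5.31805873e+01, -3.52741420e+01,  7.05567375e-02,
        2.43495789e-02, -4.50282175e-05]), 'eef_pos': array([ 162.89844028, -525.06864828,  212.90762787]), 'eef_rot': array([-3.14048555e+00, -5.87681233e-05,  3.00812676e-01]), 'wrist_force': array([0.86176536, 0.38025289, 0.2762758 ]), 'moment': array([ 0.01175855, -0.03137153, -0.04513982]), 'finger_gap': 93.95346994042443}
top (np.float64(480.64161662499134), 317.3383937695154, 199.6155185196795) [[0.018, -0.99, 0.137, 333.795], [-1.0, -0.018, -0.003, 9.422], [0.005, -0.137, -0.991, 1199.392], [0.0, 0.0, 0.0, 1.0]]
top big_ring 0.73 [376.0, 206.0, 27.2, 30.8] [ 445. -166.] [30. 26.] 90
top small_ring 0.7 [130.7, 188.2, 21.4, 15.9] [497. 439.] [17. 22.] 90
top square_clamp 0.89 [179.7, 153.9, 20.7, 24.5] [583. 317.] [24. 24.] 24

[... 1283 characters left out ...]
34. -183.] [25. 14.] 9
scene foot_clamp 0.67 [218.2, 149.4, 25.7, 10.6] [ 341. -395.] [14. 25.] 83
scene big_ring_tray 0.81 [174.5, 166.2, 42.7, 23.9] [ 490. -425.] [38. 23.] 18
scene small_ring_tray 0.71 [338.0, 248.5, 40.1, 28.9] [661. 155.] [34. 28.] 27
scene square_tray 0.73 [305.8, 193.4, 41.5, 27.7] [475.   8.] [18. 43.] 63
scene square_tray 0.72 [367.5, 202.0, 40.4, 28.9] [455. 174.] [24. 36.] 80
scene foot_tray 0.58 [303.7, 192.5, 48.9, 28.3] [475.   8.] [19. 46.] 63
scene tape_roll 0.55 [194.4, 187.9, 31.7, 24.5] [ 598. -298.] [27. 31.] 90
scene tape_roll 0.54 [308.5, 192.9, 43.7, 27.4] [506.  22.] [18. 43.] 63
scene box_knife 0.59 [422.0, 199.2, 32.6, 21.9] [418. 297.] [39.  7.] 31
```

Run:
```python
from h import *
i=cv2.imread('pics/top0.png')
cv2.imwrite('pics/a.png',cv2.resize(i[100:310,100:530],None,fx=1.86,fy=1.86,interpolation=cv2.INTER_CUBIC))
a=cv2.resize(i[225:305,360:520],None,fx=5,fy=5,interpolation=cv2.INTER_CUBIC)
cv2.imwrite('pics/b.png',a)
```

```text
(no output)
```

View pics/a.png

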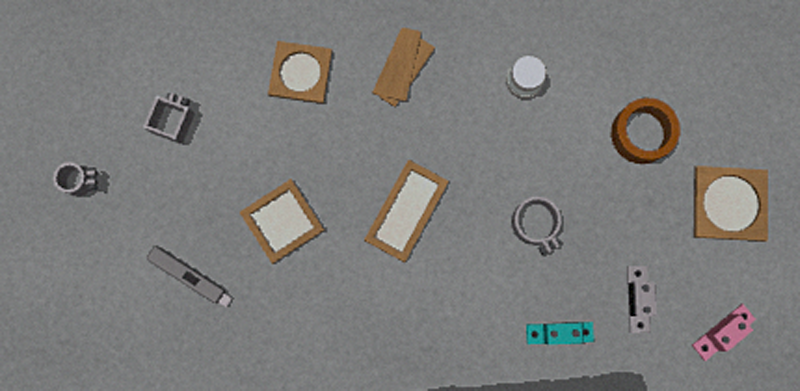

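View pics/b.png

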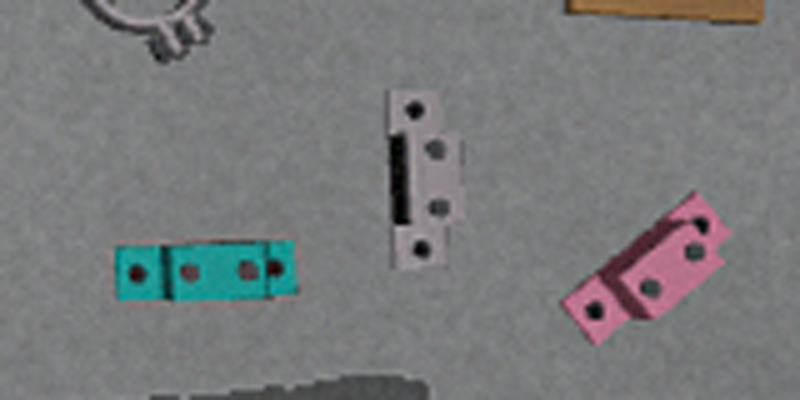

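The picture shows three foot clamps, at full-frame pixels: turquoise (401,279), bare steel with a black block (444,261) and pink (485,278). The steel one fits the description and the enlarged crop confirms it. The trays are big (492,209), small (262,139), square (251,219) and foot (317,214).

```bash
cat >> h.py <<'E'
def rel(x,y,z,yaw=None,cur=None):
    "shift (tool axes) and roll from the present pose to world target; yaw mod pi nearest"
    s=manip.read_state();Rm=R.from_euler('xyz',s['eef_rot']).as_matrix()
    y0=np.arctan2(Rm[1,0],Rm[0,0]);Rm=np.array([[np.cos(y0),np.sin(y0),0],[np.sin(y0),-np.cos(y0),0],[0,0,-1]])
    d=Rm.T@(np.array([x,y,z])-s['eef_pos'])
    out=[np.round(d,1).tolist()]
    if yaw is not None:
        dy=(yaw-y0+np.pi/2)%np.pi-np.pi/2; out.append(round(-np.degrees(dy),1))
    return out
E
python3 - <<'E'
from h import *
p=manip.camera('top')
h=px2w(p,[[443,247],[444.4,274.8]],5);print(h, h.mean(0), np.arctan2(*(h[0]-h[1])[[1,0]]))
c=h.mean(0);print(rel(c[0],c[1],200,np.arctan2(*(h[0]-h[1])[[1,0]])))
for n in ['foot_tray','square_tray','small_ring_tray','big_ring_tray']:
    d=manip.silhouettes(n,p)[0];v,u=np.nonzero(d['pixels']);b=cv2.boxPoints(cv2.minAreaRect(np.c_[u,v].astype(np.float32)))
    w=px2w(p,b,12)[:,:2];e=w[1]-w[0],w[2]-w[1];print(n,w.mean(0).round(1),[(np.linalg.norm(q).round(),np.arctan2(q[1],q[0]).round(3)) for q in e])
q=manip.camera('wrist');print(K(q),np.round(q['T_tool_cam'],3).tolist())
E
```

```text
[[ 386.41043479 -307.17525928    5.        ]
 [ 318.36117765 -309.37578703    5.        ]] [ 352.38580622 -308.27552315    5.        ] 0.03232601350226091
[[245.2, -151.2, 13.4], np.float64(15.4)]
foot_tray [465.6   4.1] [(np.float64(123.0), np.float64(-0.476)), (np.float64(64.0), np.float64(-2.058))]
square_tray [448.3 170.4] [(np.float64(84.0), np.float64(-0.954)), (np.float64(85.0), np.float64(-2.529))]
small_ring_tray [652.6 150.7] [(np.float64(79.0), np.float64(-0.115)), (np.float64(81.0), np.float64(-1.713))]
big_ring_tray [ 482.6 -432.1] [(np.float64(96.0), np.float64(-0.093)), (np.float64(104.0), np.float64(-1.62))]
(np.float64(322.5817494463375), 319.37524736692177, 202.82120919195367) [[-0.001, -0.965, -0.264, 76.926], [1.0, -0.001, -0.001, -0.783], [0.001, -0.264, 0.965, -170.799], [0.0, 0.0, 0.0, 1.0]]
```

Call:
{"api": "send_rows", "payload": {"series": [[[1,49,-30,17,3],[1,98,-60,33,6],[1,147,-90,50,9],[1,196,-121,66,12],[1,245,-151,83,15.4],[1,245,-151,83,15.4],[1,245,-151,83,15.4],[1,245,-151,83,15.4],[1,245,-151,83,15.4]]]}}

```text
clock: 2.3
eef_pos: [351.9, -309.3, 130.8]
eef_rot: [3.141, -0.0, 0.031]
wrist_force: [0.5, 0.1, 0.6]
finger_gap: 94.1
```

```bash
cat >> h.py <<'E'
def look(names,fn=None,zs={}):
    "wrist picture; returns picture, state, masks; prints area-rect in world"
    s=manip.read_state();p=manip.camera('wrist')
    if fn: save(fn,p['img'])
    for n in names:
        for d in manip.silhouettes(n,p)[:3]:
            v,u=np.nonzero(d['pixels']);z=zs.get(n,12 if 'tray' in n else 38)
            w=px2w(p,np.c_[u,v],z,s)[:,:2];mr=cv2.minAreaRect(w.astype(np.float32))
            print(n,round(d['conf'],2),np.round(d['rect']),'ctr',np.round(mr[0],1),'size',np.round(mr[1],1),'yaw',round(np.radians(mr[2]),3))
    return p,s
E
python3 - <<'E'
from h import *
p,s=look(['foot_clamp','big_ring'],'w1.png');print(s['eef_pos'],s['eef_rot'],s['clock'])
E
```

```text
foot_clamp 0.83 [303. 150.  29.  92.] ctr [ 362.2 -305.5] size [77.2 25.9] yaw 0.03
foot_clamp 0.58 [162. 227.  91.  42.] ctr [ 314.8 -213.5] size [38.3 78.9] yaw 0.06
foot_clamp 0.58 [383. 207.  93.  66.] ctr [ 318.7 -410.2] size [43.5 77.4] yaw 0.67
big_ring 0.81 [ 95.  29. 104. 108.] ctr [ 450.5 -175.8] size [78.5 63. ] yaw 0.969
[ 351.90861867 -309.28785514  130.82833813] [ 3.14100650e+00 -3.69490221e-04  3.13797114e-02] 2.3
```

View pics/w1.png

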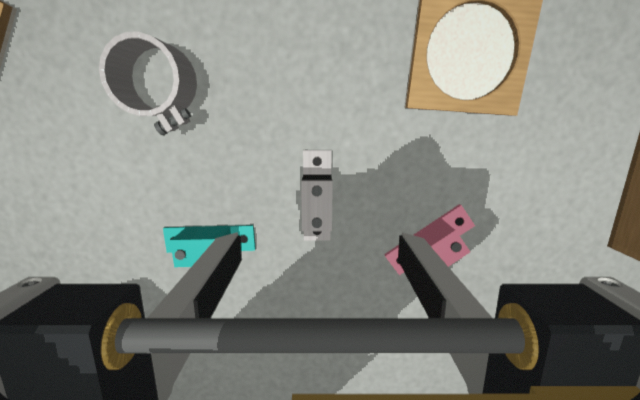

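Run:
```python
from h import *
p=manip.camera('wrist');s=manip.read_state()
b=px2w(p,[[317.2,190.5],[317,223]],40,s);f=px2w(p,[317,161],5,s);print(b,b.mean(0),f)
e=px2w(p,[[303,150],[331,150]],5,s);print(e)
# model check: project
c=np.array([353,-307.]);print(w2px(p,[[c[0]+44,c[1]+13,5],[c[0]+44,c[1]-13,5],[c[0]+22,c[1]+13,38],[c[0]+22,c[1]-13,38],[c[0]-22,c[1]+13,38],[c[0]-22,c[1]-13,38]],s))
```

```text
[[ 367.45197192 -306.00636675   40.        ]
 [ 338.94970257 -306.62492424   40.        ]] [ 353.20083725 -306.3156455    40.        ] [[ 387.1464571  -305.04492498    5.        ]]
[[ 396.8109012  -292.0047752     5.        ]
 [ 397.5637946  -317.53189039    5.        ]]
[[305.19104301 149.85612352]
 [333.67851225 150.70270157]
 [303.0292125  180.69247845]
 [334.28265012 181.59833219]
 [302.21111253 230.53433975]
 [332.17134433 231.36725192]]
```

Call:
{"api": "send_rows", "payload": {"series": [[[0.6,1.3,-3,30,0],[0.6,1.3,-3,60,0],[0.6,1.3,-3,85,0],[0.6,1.3,-3,100,0],[0.6,1.3,-3,109,0],[0.6,1.3,-3,109,0],[0.1,1.3,-3,109,0],[0.1,1.3,-3,109,0],[0.1,1.3,-3,109,0],[0.1,1.3,-3,109,0]]], "newtons": 30}}

```text
clock: 3.5
eef_pos: [353.6, -305.6, 21.9]
eef_rot: [3.141, -0.001, 0.032]
wrist_force: [-0.0, -2.4, 0.9]
finger_gap: 27.8
```

Run:
```python
from h import *
print(manip.read_state()['eef_pos'],manip.read_state()['finger_gap'],rel(465.6,4.1,120,-0.476))
```

```text
[ 353.58176586 -305.59010065   21.87970732] 27.80516901083809 [[121.9, -305.9, -98.1], np.float64(29.1)]
```

Call:
{"api": "send_rows", "payload": {"series": [[[0.1,0,0,0,0],[0.1,0,0,-20,0],[0.1,0,0,-60,0],[0.1,15,-37,-90,5],[0.1,33,-82,-98,11],[0.1,51,-127,-98,17],[0.1,69,-172,-98,23],[0.1,87,-217,-98,29],[0.1,105,-262,-98,29],[0.1,122,-306,-98,29]]]}}

```text
clock: 4.5
eef_pos: [465.8, 6.4, 119.6]
eef_rot: [-3.142, -0.0, -0.474]
wrist_force: [-0.1, 0.4, -1.2]
finger_gap: 25.7
```

Call:
{"api": "send_rows", "payload": {"series": [[[0.1,0,0,0,0],[0.1,0,0,0,0],[0.1,0,0,0,0]]]}}

```text
clock: 4.8
eef_pos: [465.2, 3.5, 119.3]
eef_rot: [3.141, 0.0, -0.475]
wrist_force: [0.1, -0.3, -1.2]
finger_gap: 25.8
```

Run:
```python
from h import *
p,s=look(['foot_tray','foot_clamp','square_tray'],'w2.png');print(s['eef_pos'],s['eef_rot'],s['finger_gap'],s['clock'])
```

```text
foot_tray 0.67 [283. 135.  73.  96.] ctr [480.8  -3.1] size [61.7 90.6] yaw 1.088
foot_clamp 0.94 [535. 216. 104.  65.] ctr [ 320.9 -181. ] size [55.4 81.8] yaw 0.044
foot_clamp 0.59 [294. 169.  49. 136.] ctr [442.8  16.2] size [ 41.9 118.2] yaw 1.1
square_tray 0.94 [120. 236. 112.  81.] ctr [450.6 168.1] size [82. 90.] yaw 0.598
[465.21285149   3.54692927 119.30477448] [ 3.14128638e+00  3.52707531e-04 -4.74827364e-01] 25.775369354318766 4.8
```

View pics/w2.png

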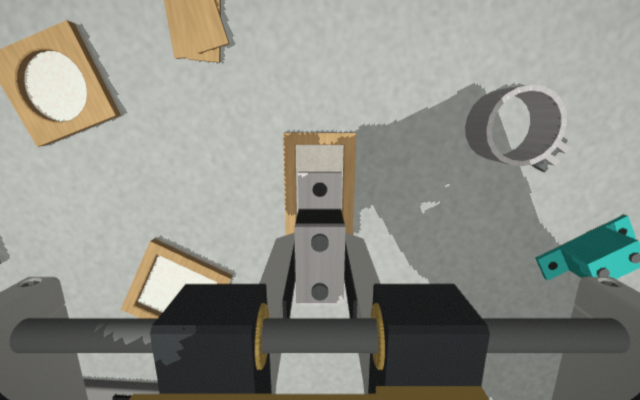

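Run:
```python
from h import *
p=manip.camera('wrist');s=manip.read_state()
Rm=R.from_euler('xyz',s['eef_rot']).as_matrix()
t=lambda uv,z:np.round((px2w(p,uv,z,s)-s['eef_pos'])@Rm,1)
print(t([[285,132],[356,132]],12),'hole',t([[297,144.5],[343,144.5]],12))
print('bolts',t([[319,242],[319.5,291]],137.5), t([[320,189]],102.5))
```

```text
[[ 62.1 -29.9 107.5]
 [ 62.   30.  107.5]] hole [[ 51.6 -20.  107.5]
 [ 51.6  19.2 107.5]]
bolts [[ 13.8  -1.2 -18. ]
 [-14.1  -0.9 -18. ]] [[33.4 -0.6 17. ]]
```

Tray and clamp are aligned to within about 1 mm, so I'll lower it.

Call:
{"api": "send_rows", "payload": {"series": [[[0.1,0,0,35,0],[0.1,0,0,65,0],[0.1,0,0,82,0],[0.1,0,0,89,0],[0.1,0,0,93,0],[0.1,0,0,93,0],[0.5,0,0,93,0],[0.5,0,0,93,0],[0.5,0,0,93,0],[0.5,0,0,93,0]]]}}

```text
clock: 6.05
eef_pos: [465.7, 4.3, 26.8]
eef_rot: [-3.141, -0.001, -0.474]
wrist_force: [-0.2, -1.1, 0.2]
finger_gap: 46.9
```

Run:
```python
from h import *
s=manip.read_state();print(s['eef_pos'])
print('up then big ring',rel(440,-172,130,0.0))
```

```text
[465.74646097   4.30258097  26.78438011]
up then big ring [[57.6, 168.6, -103.2], np.float64(-27.2)]
```

Call:
{"api": "send_rows", "payload": {"series": [[[0.6,0,0,-20,0],[0.8,0,0,-60,0],[1,10,30,-90,-8],[1,22,65,-103,-16],[1,35,100,-103,-24],[1,46,135,-103,-32],[1,57,168,-103,-40],[1,57,168,-103,-48],[1,57,168,-103,-56],[1,57,168,-103,-61]]]}}

```text
clock: 7.05
eef_pos: [439.5, -171.5, 129.6]
eef_rot: [3.141, -0.0, 0.595]
wrist_force: [0.7, 0.6, 0.7]
finger_gap: 94.1
```

Call:
{"api": "send_rows", "payload": {"series": [[[1,0,0,0,0],[1,0,0,0,0]]]}}

```text
clock: 7.25
eef_pos: [439.6, -171.2, 129.5]
eef_rot: [3.141, -0.0, 0.588]
wrist_force: [0.8, 0.9, 0.4]
finger_gap: 94.0
```

Run:
```python
from h import *
p,s=look(['big_ring','foot_clamp','foot_tray'],'w3.png',{});print(s['eef_pos'],s['eef_rot'],s['clock'])
```

```text
big_ring 0.6 [287. 149.  73.  91.] ctr [ 452.1 -169. ] size [74.3 60.7] yaw 0.968
foot_clamp 0.97 [231. 287.  72.  32.] ctr [ 329.4 -184.3] size [28.5 63.9] yaw 0.033
foot_clamp 0.8 [108.  17. 108.  84.] ctr [472.8  -3.2] size [38.2 80.2] yaw 1.083
foot_clamp 0.51 [427. 391.  41.   1.] ctr [ 351.9 -383.5] size [ 3.7 38.3] yaw 0.588
foot_tray 0.71 [ 79.   1. 168. 127.] ctr [465.9   3.3] size [ 65.2 125.3] yaw 1.088
[ 439.58090489 -171.16639271  129.53568   ] [ 3.14147561e+00 -4.30654031e-05  5.87797908e-01] 7.25
```

View pics/w3.png

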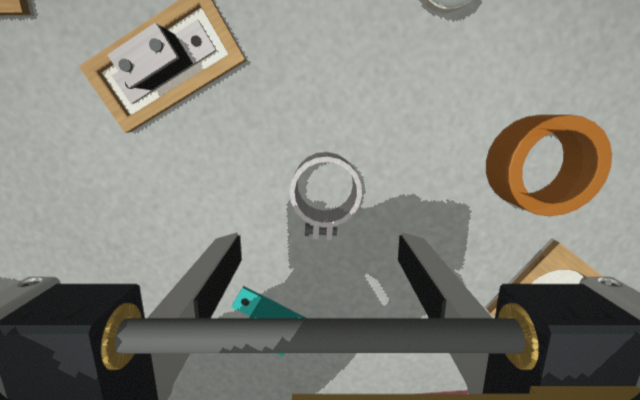

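The foot clamp sits in its insert. The big ring's rim is centred near (326,190), with its bolt at about (321,231).

```bash
cat >> h.py <<'E'
def tool(p,s,uv,z):
    Rm=R.from_euler('xyz',s['eef_rot']).as_matrix()
    return np.round((px2w(p,uv,z,s)-s['eef_pos'])@Rm,1)
E
python3 - <<'E'
from h import *
s=manip.read_state();p=manip.camera('wrist')
print(tool(p,s,[[290,190],[362.5,190],[326,153],[326,226]],38))
print(tool(p,s,[[305,231],[321,231],[337,231]],32))
E
```

```text
[[ 16.6 -25.4  91.5]
 [ 16.6  35.1  91.5]
 [ 47.3   4.5  91.5]
 [-15.1   4.8  91.5]]
[[-21.9 -13.6  97.5]
 [-21.9   0.5  97.5]
 [-21.9  14.6  97.5]]
```

Call:
{"api": "send_rows", "payload": {"series": [[[1,8,2,20,3],[1,16.3,4.8,50,6.5],[1,16.3,4.8,80,6.5],[1,16.3,4.8,98,6.5],[1,16.3,4.8,107.5,6.5],[1,16.3,4.8,107.5,6.5],[0.5,16.3,4.8,107.5,6.5],[0.5,16.3,4.8,107.5,6.5],[0.5,16.3,4.8,107.5,6.5],[0.5,16.3,4.8,107.5,6.5]]]}}

```text
clock: 8.5
eef_pos: [456.0, -166.2, 22.5]
eef_rot: [3.141, -0.001, 0.477]
wrist_force: [0.5, 0.8, 0.7]
finger_gap: 65.6
```

Run:
```python
from h import *
s=manip.read_state();print(s['eef_pos'],s['eef_rot'],rel(482.6,-432.1,120,0.48))
```

```text
[ 456.04768927 -166.2374913    22.50814773] [ 3.14079999e+00 -6.28485672e-04  4.77013076e-01] [[-98.5, 248.4, -97.5], np.float64(-0.2)]
```

Call:
{"api": "send_rows", "payload": {"series": [[[0.5,0,0,0,0],[0.5,0,0,0,0],[0.5,0,0,-20,0],[0.5,0,0,-60,0],[0.5,-15,38,-90,0],[0.5,-32,80,-97.5,0],[0.5,-49,123,-97.5,0],[0.5,-66,166,-97.5,0],[0.5,-82,208,-97.5,0],[0.5,-98.5,248.4,-97.5,0]]]}}

```text
clock: 9.5
eef_pos: [482.0, -433.7, 118.9]
eef_rot: [-3.141, 0.0, 0.477]
wrist_force: [0.7, 0.5, -2.6]
finger_gap: 59.7
```

Call:
{"api": "send_rows", "payload": {"series": [[[0.5,0,0,0,0],[0.5,0,0,0,0],[0.5,0,0,0,0]]]}}

```text
clock: 9.8
eef_pos: [482.3, -431.0, 119.1]
eef_rot: [-3.141, 0.0, 0.478]
wrist_force: [0.4, 0.3, -1.6]
finger_gap: 59.6
```

Run:
```python
from h import *
p,s=look(['big_ring_tray','big_ring'],'w4.png');print(s['eef_pos'],s['eef_rot'],s['finger_gap'],s['clock'])
```

```text
big_ring_tray 0.63 [251. 131. 142. 142.] ctr [ 483.9 -431.1] size [96.6 97.3] yaw 1.531
big_ring 0.6 [260. 198. 119. 121.] ctr [ 443.7 -449.7] size [112.   96.8] yaw 0.478
[ 482.30996793 -430.96329447  119.10707828] [-3.14057252e+00  1.85487378e-04  4.77677135e-01] 59.608137184179206 9.8
```

View pics/w4.png

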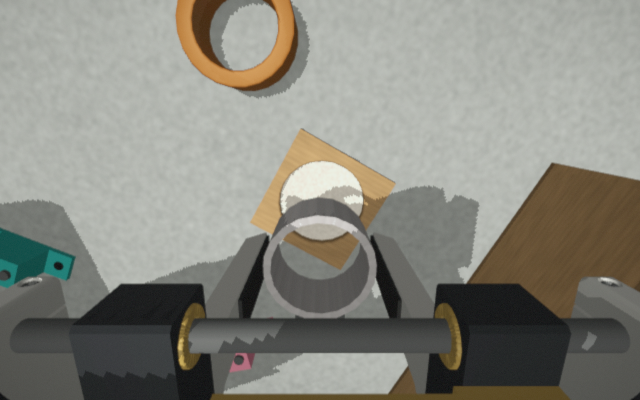

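The ring is held (rim near (320,265)) over the big insert, whose hole is near (322,203). I'll check the offsets.

Run:
```python
from h import *
s=manip.read_state();p=manip.camera('wrist')
print(tool(p,s,[[264,266],[376.5,266],[320,215],[320,319]],135))
print(rel(483.9,-431.1,26.5))
```

```text
[[ -0.  -30.1 -15.2]
 [ -0.1  29.3 -15.2]
 [ 28.2  -0.5 -15.2]
 [-32.2  -0.6 -15.2]]
[[1.2, 0.5, 93.3]]
```

Call:
{"api": "send_rows", "payload": {"series": [[[0.5,2.5,0.5,35,0],[0.5,2.5,0.5,65,0],[0.5,2.5,0.5,82,0],[0.5,2.5,0.5,89,0],[0.5,2.5,0.5,93,0],[0.5,2.5,0.5,93,0],[0.9,2.5,0.5,93,0],[0.9,2.5,0.5,93,0],[0.9,2.5,0.5,93,0],[0.9,2.5,0.5,93,0]]]}}

```text
clock: 11.0
eef_pos: [484.9, -431.5, 27.0]
eef_rot: [3.141, -0.0, 0.477]
wrist_force: [0.3, -0.3, 0.2]
finger_gap: 83.9
```

Run:
```python
from h import *
s=manip.read_state();print(s['eef_pos'],s['joints'],rel(560,310,140,0.478-np.pi/2+1.5))
```

```text
[ 484.93591922 -431.45717956   26.95502016] [-7.83523937e-01  7.10364294e-01  1.36787574e+00  2.78030414e-06
  1.06260158e+00  3.10203181e-01] [[407.1, -624.2, -113.0], np.float64(4.0)]
```

Call:
{"api": "send_rows", "payload": {"series": [[[0.9,0,0,-30,0],[0.9,0,0,-70,0],[1,20,-31,-100,-6],[1,47,-72,-113,-14],[1,74,-113,-113,-22],[1,101,-154,-113,-30],[1,128,-195,-113,-38],[1,155,-236,-113,-46],[1,180,-275,-113,-54],[1,205,-313,-113,-62]]]}}

```text
clock: 12.0
eef_pos: [523.1, -57.2, 139.9]
eef_rot: [3.141, 0.0, 1.565]
wrist_force: [1.1, -0.1, 0.4]
finger_gap: 94.2
```

Run:
```python
from h import *
p=manip.camera('top')
for n in ['big_ring','foot_clamp','square_clamp']:
    for d in manip.silhouettes(n,p)[:3]:
        v,u=np.nonzero(d['pixels']);print(n,d['conf'],px2w(p,[u.mean(),v.mean()],25).round(1))
print(rel(560,310,140),manip.read_state()['eef_rot'])
```

```text
big_ring 0.64 [[ 478.3 -435.9   25. ]]
big_ring 0.59 [[584.8 321.8  25. ]]
foot_clamp 0.86 [[ 311.  -413.6   25. ]]
foot_clamp 0.57 [[ 476.9 -436.6   25. ]]
foot_clamp 0.41 [[372.9 287.4  25. ]]
square_clamp 0.83 [[586.  323.8  25. ]]
[[368.9, 32.8, -0.3]] [3.14113636e+00 1.95973074e-04 1.56012574e+00]
```

Call:
{"api": "send_rows", "payload": {"series": [[[1,40,4,0,-7.5],[1,86,8,0,-15],[1,132,12,0,-23],[1,178,16,0,-31],[1,225,20,0,-39],[1,272,24,0,-47],[1,320,28,0,-55],[1,369,33,0,-63],[1,369,33,0,-71],[1,369,33,0,-73]]]}}

```text
clock: 13.2
eef_pos: [561.0, 309.3, 138.8]
eef_rot: [-3.141, -0.0, 2.837]
wrist_force: [-0.1, -0.1, 0.1]
finger_gap: 94.0
```

Call:
{"api": "send_rows", "payload": {"series": [[[1,0,0,0,0],[1,0,0,0,0]]]}}

```text
clock: 13.4
eef_pos: [561.1, 308.4, 139.4]
eef_rot: [-3.142, -0.0, 2.83]
wrist_force: [0.3, -0.9, 0.4]
finger_gap: 94.2
```

Run:
```python
from h import *
p,s=look(['square_clamp','square_tray'],'w5.png');print(s['eef_pos'],s['eef_rot'],s['joints'],s['clock'])
```

```text
square_clamp 0.86 [317. 181.  55.  69.] ctr [579.6 325.9] size [46.9 63.1] yaw 1.23
square_tray 0.81 [ 73.  60. 126. 130.] ctr [448.3 173.8] size [86.2 84.5] yaw 0.607
[561.05756595 308.37055577 139.43109525] [-3.14154631e+00 -2.55212623e-05  2.82958829e+00] [ 4.45361632e-01  5.63241135e-01  1.32322599e+00 -1.69830187e-05
  1.25517592e+00 -8.13425060e-01] 13.4
```

View pics/w5.png

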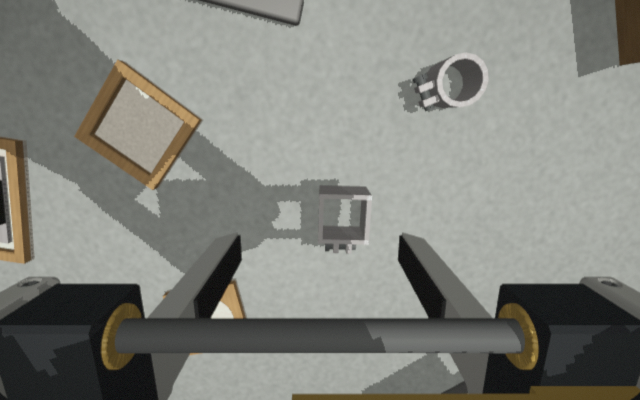

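The square clamp is nearly aligned, with its rim at u 320–372, v 187–244 and its bolt below at (341,247).

Run:
```python
from h import *
s=manip.read_state();p=manip.camera('wrist')
print(tool(p,s,[[320,215],[371,215],[345,187],[345,243]],38))
im=p['img'][170:265,300:390];save('c5.png',cv2.resize(im,None,fx=6,fy=6,interpolation=cv2.INTER_CUBIC))
```

```text
[[ -8.6   1.5 101.6]
 [ -8.7  46.5 101.6]
 [ 16.7  23.  101.6]
 [-35.2  24.1 101.6]]
```

View pics/c5.png

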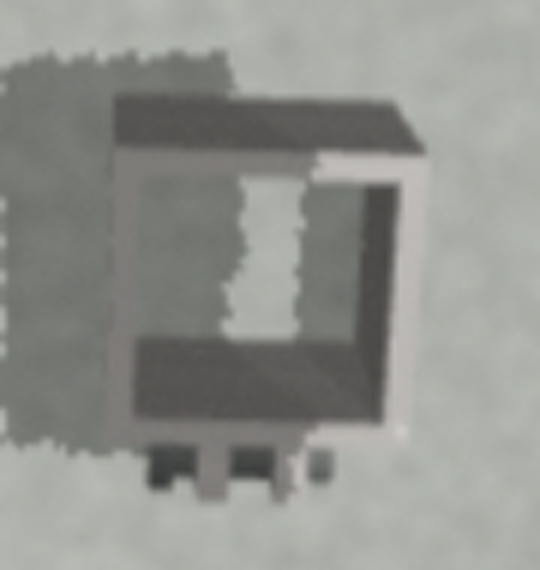

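Run:
```python
from h import *
s=manip.read_state();p=manip.camera('wrist')
t=tool(p,s,[[319,195],[371.2,195.5],[317.5,244.5],[367.8,243.3]],38);print(t,t.mean(0))
```

```text
[[  9.6   0.6 101.6]
 [  9.1  46.  101.6]
 [-36.6  -0.8 101.6]
 [-35.5  44.7 101.6]] [-13.35   22.625 101.6  ]
```

Call:
{"api": "send_rows", "payload": {"series": [[[1,-6,12,20,1.7],[1,-13.3,22.6,55,1.7],[1,-13.3,22.6,85,1.7],[1,-13.3,22.6,107,1.7],[1,-13.3,22.6,117.5,1.7],[1,-13.3,22.6,117.5,1.7],[0.35,-13.3,22.6,117.5,1.7],[0.35,-13.3,22.6,117.5,1.7],[0.35,-13.3,22.6,117.5,1.7],[0.35,-13.3,22.6,117.5,1.7]]]}}

```text
clock: 14.65
eef_pos: [580.3, 327.1, 22.7]
eef_rot: [3.141, 0.001, 2.804]
wrist_force: [0.5, 0.4, 0.1]
finger_gap: 65.9
```

Run:
```python
from h import *
s=manip.read_state();print(s['eef_pos'],s['eef_rot'],rel(448.3,171.5,120,0.612+np.pi/2))
```

```text
[580.25175195 327.10839831  22.73091535] [3.14081534e+00 7.54707190e-04 2.80356582e+00] [[72.9, -190.6, -97.3], np.float64(35.6)]
```

Fingers are still closing, so I'll allow four more rows before lifting.

Call:
{"api": "send_rows", "payload": {"series": [[[0.35,0,0,0,0],[0.35,0,0,0,0],[0.35,0,0,0,0],[0.35,0,0,0,0],[0.35,0,0,-20,0],[0.35,0,0,-60,0],[0.35,15,-38,-97,7],[0.35,33,-83,-97,15],[0.35,51,-128,-97,23],[0.35,69,-173,-97,31]]]}}

```text
clock: 15.65
eef_pos: [455.9, 185.4, 118.9]
eef_rot: [3.141, 0.0, 2.257]
wrist_force: [1.7, 0.3, -0.8]
finger_gap: 45.7
```

Run:
```python
from h import *
s=manip.read_state();print(s['finger_gap'],s['eef_pos'],s['eef_rot'],rel(448.3,171.5,120,0.612+np.pi/2))
```

```text
45.714424948769576 [455.87628068 185.38916546 118.87727597] [3.14134072e+00 7.87920134e-05 2.25707597e+00] [[-5.9, -14.7, -1.1], np.float64(4.3)]
```

Call:
{"api": "send_rows", "payload": {"series": [[[0.35,-5.6,-17,0,4.5],[0.35,-5.6,-17,0,4.5],[0.35,-5.6,-17,0,4.5],[0.35,-5.6,-17,0,4.5]]]}}

```text
clock: 16.05
eef_pos: [448.5, 172.1, 118.9]
eef_rot: [3.141, -0.0, 2.186]
wrist_force: [0.4, -0.9, -1.6]
finger_gap: 45.5
```

Run:
```python
from h import *
p,s=look(['square_tray','square_clamp'],'w6.png');print(s['eef_pos'],s['eef_rot'],s['finger_gap'],s['clock'])
```

```text
square_tray 0.55 [274. 156.  93.  92.] ctr [448.  172.2] size [82.6 84.3] yaw 0.605
square_clamp 0.62 [276. 208.  92. 109.] ctr [475.3 135.2] size [ 74.5 103.2] yaw 0.614
[448.50465368 172.08105743 118.9059322 ] [ 3.14134153e+00 -2.04017534e-05  2.18567494e+00] 45.51730071880512 16.05
```

View pics/w6.png

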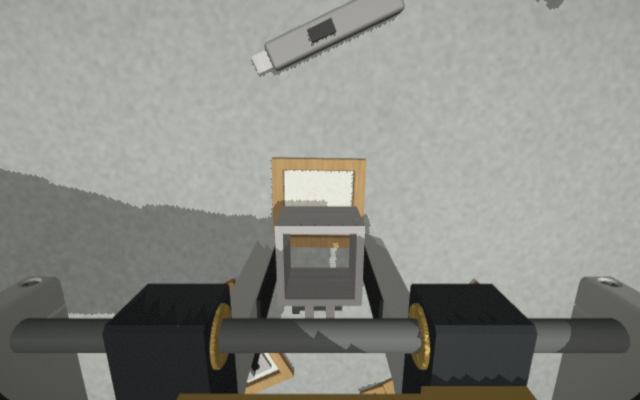

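Insert centre and tool agree within 1 mm and the sides are parallel, so I'll lower it.

Call:
{"api": "send_rows", "payload": {"series": [[[0.35,0,0,35,0],[0.35,0,0,65,0],[0.35,0,0,81,0],[0.35,0,0,88,0],[0.35,0,0,92,0],[0.35,0,0,92,0],[0.75,0,0,92,0],[0.75,0,0,92,0],[0.75,0,0,92,0],[0.75,0,0,92,0]]]}}

```text
clock: 17.2
eef_pos: [448.2, 171.5, 27.3]
eef_rot: [3.141, 0.0, 2.184]
wrist_force: [-1.2, -0.3, -0.1]
finger_gap: 70.1
```

Run:
```python
from h import *
s=manip.read_state();print(s['eef_pos'],rel(490,420,140,2.186))
# small ring from w5 picture geometry
import json
class P(dict):pass
c=cv2.imread('pics/w5.png')[:,:,::-1];p=manip.camera('wrist');p=dict(p);p['img']=c
st=dict(eef_pos=np.array([561.06,308.37,139.43]),eef_rot=[3.1415,0,2.8296])
print(px2w(p,[464,80],38,st),px2w(p,[428,95],32,st))
```

```text
[448.20933533 171.53852518  27.31571451] [[179.1, 177.2, -112.7], np.float64(-0.1)]
[[497.58826723 449.90633262  38.        ]] [[500.12068538 422.17047929  32.        ]]
```

Call:
{"api": "send_rows", "payload": {"series": [[[0.75,0,0,-30,0],[0.75,0,0,-70,0],[0.8,25,25,-100,5],[0.8,58,58,-113,11],[0.8,90,90,-113,17],[0.8,122,122,-113,24],[0.8,155,155,-113,30],[0.8,191,183,-113,30],[0.8,191,183,-113,30],[0.8,191,183,-113,30]]]}}

```text
clock: 18.25
eef_pos: [487.3, 433.3, 139.2]
eef_rot: [-3.141, 0.001, 1.662]
wrist_force: [0.0, -0.4, 0.3]
finger_gap: 75.2
```

Run:
```python
from h import *
p,s=look(['small_ring','square_tray','square_clamp'],'w7.png');print(s['eef_pos'],s['eef_rot'],s['clock'])
```

```text
small_ring 0.97 [310. 162.  48.  60.] ctr [497.8 447.1] size [39.8 54.2] yaw 0.083
square_tray 0.81 [217. 367.  81.  30.] ctr [433.7 212.3] size [91.9 39.7] yaw 0.23
[487.29569995 433.32837439 139.21168173] [-3.14073665e+00  7.48542738e-04  1.66185454e+00] 18.25
```

View pics/w7.png

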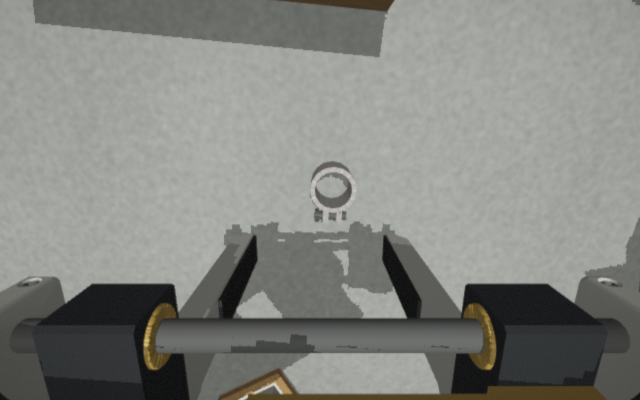

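Run:
```python
from h import *
s=manip.read_state();p=manip.camera('wrist')
print(tool(p,s,[[310.5,189],[355.5,189],[333,167],[333,211]],38),tool(p,s,[331,217],32),s['eef_pos'])
```

```text
[[ 15.5  -7.7 102.3]
 [ 15.4  31.4 102.3]
 [ 34.6  11.7 102.3]
 [ -4.5  12.1 102.3]] [[-12.   10.6 108.3]] [488.0615344  431.95247955 140.32672658]
```

Call:
{"api": "send_rows", "payload": {"series": [[[0.8,8,6,20,2],[0.8,15.2,11.8,55,2],[0.8,15.2,11.8,85,2],[0.8,15.2,11.8,107,2],[0.8,15.2,11.8,118,2],[0.8,15.2,11.8,118,2],[0.25,15.2,11.8,118,2],[0.25,15.2,11.8,118,2],[0.25,15.2,11.8,118,2],[0.25,15.2,11.8,118,2]]]}}

```text
clock: 19.5
eef_pos: [498.4, 449.4, 22.7]
eef_rot: [3.141, -0.001, 1.625]
wrist_force: [0.2, -0.5, 0.0]
finger_gap: 46.8
```

Run:
```python
from h import *
s=manip.read_state();print(s['eef_pos'],s['eef_rot'],rel(652.6,152,120,s['eef_rot'][2]))
```

```text
[498.36722534 449.37148285  22.71189985] [ 3.14076067e+00 -6.06885841e-04  1.62544913e+00] [[-305.4, 137.8, -97.3], np.float64(-0.0)]
```

Call:
{"api": "send_rows", "payload": {"series": [[[0.25,0,0,0,0],[0.25,0,0,0,0],[0.25,0,0,-20,0],[0.25,0,0,-60,0],[0.25,-35,16,-90,0],[0.25,-75,34,-97,0],[0.25,-118,53,-97,0],[0.25,-161,73,-97,0],[0.25,-204,92,-97,0],[0.25,-247,111,-97,0]]]}}

```text
clock: 20.5
eef_pos: [623.0, 206.8, 118.8]
eef_rot: [-3.141, 0.0, 1.626]
wrist_force: [0.1, -0.5, -0.6]
finger_gap: 39.7
```

Call:
{"api": "send_rows", "payload": {"series": [[[0.25,-40,18,0,0],[0.25,-58,26.5,0,0],[0.25,-58,26.5,0,0],[0.25,-58,26.5,0,0],[0.25,-58,26.5,0,0]]]}}

```text
clock: 21.0
eef_pos: [651.5, 153.7, 118.8]
eef_rot: [-3.141, -0.0, 1.627]
wrist_force: [-0.1, 0.0, -1.3]
finger_gap: 40.2
```

Run:
```python
from h import *
p,s=look(['small_ring_tray','small_ring','square_clamp'],'w8.png');print(s['eef_pos'],s['eef_rot'],s['finger_gap'],s['clock'])
```

```text
small_ring_tray 0.78 [275. 152.  98.  94.] ctr [653.4 155.3] size [78.4 76.6] yaw 1.441
small_ring 0.59 [280. 210.  77. 104.] ctr [653.9 108.9] size [64.2 95.4] yaw 0.111
square_clamp 0.57 [ 23. 133. 112.  86.] ctr [460.  172.3] size [70.6 61.8] yaw 0.614
[651.51296358 153.67713394 118.84787127] [-3.14123688e+00 -1.60628880e-04  1.62708581e+00] 40.189194081908745 21.0
```

View pics/w8.png

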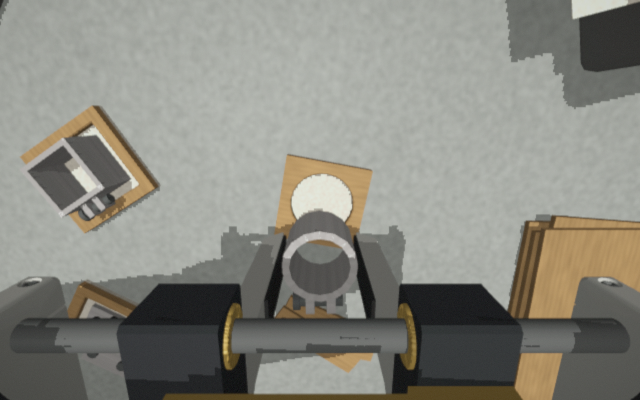

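The ring (rim near (320,264)) hangs over the small insert's hole near (322,203), and the square clamp sits in its insert at left.

Run:
```python
from h import *
s=manip.read_state();p=manip.camera('wrist')
print('hole',tool(p,s,[[290.5,203],[353.5,203],[322,173]],10),'rim',tool(p,s,[[283,266],[358,266],[320,231],[320,300]],134.5))
print(rel(653.4,154.5,26.7))
```

```text
hole [[  1.1 -26.  109. ]
 [  1.   30.7 109. ]
 [ 28.3   2.3 109. ]] rim [[  0.6 -19.1 -15.5]
 [  0.5  20.4 -15.5]
 [ 20.1   0.4 -15.5]
 [-19.7   0.4 -15.5]]
[[1.5, 1.6, 92.3]]
```

Call:
{"api": "send_rows", "payload": {"series": [[[0.25,0.8,1.7,35,0],[0.25,0.8,1.7,65,0],[0.25,0.8,1.7,81,0],[0.25,0.8,1.7,88,0],[0.25,0.8,1.7,92,0],[0.25,0.8,1.7,92,0],[0.7,0.8,1.7,92,0],[0.7,0.8,1.7,92,0],[0.7,0.8,1.7,92,0],[0.7,0.8,1.7,92,0]]]}}

```text
clock: 22.25
eef_pos: [654.0, 153.1, 27.4]
eef_rot: [3.141, -0.0, 1.626]
wrist_force: [0.1, 0.0, -0.4]
finger_gap: 65.2
```

Call:
{"api": "send_rows", "payload": {"series": [[[0.7,0,0,-30,0],[0.7,0,0,-70,0],[0.7,0,0,-110,0],[0.7,-40,-20,-130,0],[0.7,-75,-40,-150,0],[0.7,-75,-40,-150,0],[0.7,-75,-40,-150,0],[0.7,-75,-40,-150,0]]]}}

```text
clock: 23.05
eef_pos: [618.0, 76.7, 176.2]
eef_rot: [-3.141, -0.0, 1.626]
wrist_force: [0.1, 0.7, 0.0]
finger_gap: 66.1
```

Run:
```python
from h import *
p,s=look(['small_ring_tray','small_ring','square_clamp'],'w9.png');print(s['eef_pos'],s['finger_gap'],s['clock'])
q=manip.camera('top');w=p['img']
i=q['img'][100:310,100:530];i=cv2.resize(i,None,fx=1.3,fy=1.3,interpolation=cv2.INTER_CUBIC)
o=np.zeros((w[:300].shape[0]+i.shape[0],640,3),np.uint8);o[:300]=w[:300];o[300:,:i.shape[1]]=i;save('fin.png',o)
for n in ['tape_roll','box_knife']:
    for d in manip.silhouettes(n,q)[:1]:
        v,u=np.nonzero(d['pixels']);print(n,np.round(d['rect']))
```

```text
small_ring_tray 0.84 [318.  72.  88.  87.] ctr [653.3 154.5] size [76.4 75.7] yaw 1.438
square_clamp 0.64 [102.  45.  89.  80.] ctr [456.3 169.2] size [59.7 63.6] yaw 0.593
[617.95794564  76.71325039 176.22975828] 66.06508952309072 23.05
tape_roll [430. 150.  39.  39.]
box_knife [178. 233.  44.  30.]
```

View pics/fin.png

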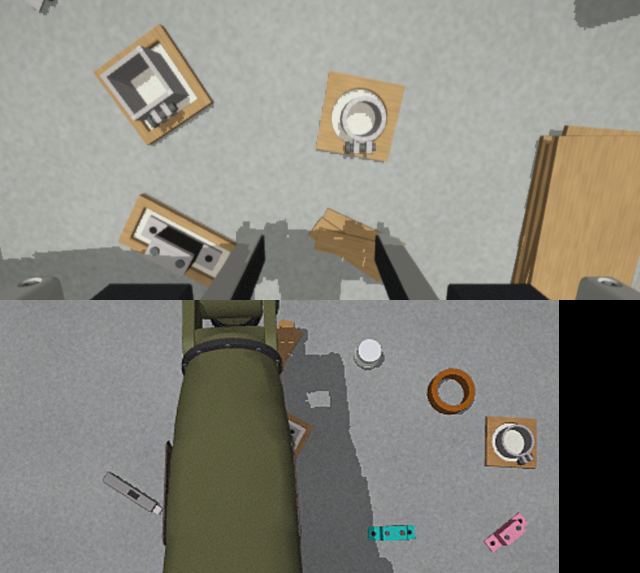

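All four clamps are inside their inserts. I'll run one numeric check and then hand in.

Run:
```python
from h import *
s=manip.read_state();p=manip.camera('wrist')
print('small',px2w(p,[363.5,118.5],42,s),'tray 653.4,154.5')
print('square',px2w(p,[[105,75],[145,48],[185,97],[145,125]],42,s).mean(0),'tray 448.2,172')
q=manip.camera('top');print('big',px2w(q,[513/1.3+100,440/1.3-300/1.3+100],42),'tray 483.9,-431.1')
manip.sign_off()
```

```text
small [[654.13968149 152.73490654  42.        ]] tray 653.4,154.5
square [456.7481391  169.41122023  42.        ] tray 448.2,172
big [[ 482.18995539 -424.67874451   42.        ]] tray 483.9,-431.1
the job is handed in; nothing more can be done
```

I placed all four clamps in their matching inserts, upright, and handed the job in at about 23 s of the 112 s. The job reports no verdict. I left the pink and turquoise look-alikes alone.

**Closing picture:** the small ring, square clamp, foot clamp and big ring all appear to sit down inside their cut-outs. The gripper was open and clear above the bench. I did not measure the clamps' height on the floor or their tilt; both are judged from the pictures only.

**Last position checks (limit 13 mm from the insert's centre):**

| Clamp | Distance from insert centre | How measured |
|---|---|---|
| small_ring | about 2 mm | pixels picked by eye, wrist camera |
| square_clamp | about 9 mm | rough corners picked by eye; at release the tool was within 1 mm of the insert's centre |
| big_ring | about 7 mm | one coarse top-camera point, about 2.5 mm per pixel; at release the tool was within 2 mm |
| foot_clamp | not re-measured at the end | within about 1 mm just before lowering, and seen in its insert in two later pictures |

The square clamp and big ring figures disagree with the tool's position at release. I think the error is in the hand-picked pixels, but I did not resolve it.

**Bystanders:** the tape roll and box knife were never approached. Their detected outlines in the top camera shifted by only a few pixels (about 5 px for the tape roll, 3 px for the knife), which is within the detector's scatter.

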